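# Close the book press with strokes on its thumbscrew

## Robot

A 6-joint arm with a two-finger parallel gripper is mounted at the origin on the work surface. World frame = base frame: x ahead of the robot, y to its left, z up, the work surface at z = 0. Lengths are in mm, angles in rad, forces in N, time in s.
With the tool pointing down it reaches from about 300 to 775 mm from the base axis. Payload 14.6 kg.
Tool frame: the origin (TCP) lies between the finger pads; the fingertips stand 19 mm ahead of it and the grasp point (between the pads) is the TCP; x points along the fingers, y is the direction in which the jaws open and shut, and the axes are right-handed (so a half turn about x gives the same grasp; the last joint's range is limited). The gripper opens to 94 mm and grips with 3 to 60 N. Pads are 16 mm wide; open, the fingers measure 119 mm over their backs; the gripper's body (75 mm by 177 mm) begins 78 mm behind the grasp point.
Start: joints at [1.081, 0.3, 1.521, -0, 1.321, -0.067], TCP at [225.67, 501.56, 224.446] pointing down, gripper open.
Joint ranges: [-3.03, 3.03], [-0.79, 2.21], [0.23, 2.52], [-1.04, 4.18], [0, 3.07], [-2.55, 2.55]. Speed limits (rad/s): [2.22, 2.22, 2.57, 3.14, 3.14, 3.14].

## Interface

Orientations are given as [roll, pitch, yaw] about the fixed x, y, z axes, in that order (R = Rz(yaw) Ry(pitch) Rx(roll)).
In Python, from cell import manip gives the robot as it stands.
- The arm moves only by the tool jog_arm, never from a script. Its argument "series" is one flat list of numbers, 7 for each row, row after row: the turn, a rotation vector about the world's x, y, z in rad, then the shift along the world's x, y, z in m, then the opening, from -1 (shut) to 1 (fully open). A call has 1 to 20 rows; each row is the pose to reach, as a shift and turn from the pose commanded when the call began; what a row does not reach only later rows make up. A row lasts 1/8 s, in which the tool goes at most 62.5 mm and 10.7 degrees, less where a joint would pass 70% of its speed; a pose out of reach is approached as far as the arm can. A call with a gripper value outside its range is refused whole. The fingers move at their own pace and stop on an object; "squeeze" is the grip in N (left out, the last holds). Time passes only in rows, so rows that repeat a pose let the fingers close. It gives the time, the measured TCP pose, the force and the opening at its end, in the units of the state.
- manip.read_state(): the state, without advancing time (a new reading comes with each control period).
- manip.camera(name): name is "scene" or "top" or "wrist"; returns a dict with "color" (420x560x3 uint8, blue, green, red), "range_z" (420x560 float32, mm along the optical axis (not along the pixel's ray), 0 where there is no reading), "fx", "fy", "cx", "cy" (pixels), "D" ([k1, k2, p1, p2, k3] as OpenCV has them; the pictures are not rectified), "pose" (4x4, takes a point from camera to world coordinates); the wrist camera has in their place "mount" (4x4, takes a point from camera to tool coordinates, whose origin is the TCP and whose axes are the tool frame's). Camera axes: x right, y down, z forward; pixel columns grow to the right and rows downward; lengths in mm; the calibration is good to about 2 mm. A picture is of the moment at which its call begins: read the wrist's pose just before it.
- manip.sign_off(): hands the job in, once; it reports no verdict.
The state is a dict: "clock": time; "joints": joint angles; "qd": joint speeds; "effort": joint torques, N m; "eef_pos": TCP position; "eef_rot": TCP orientation; "wrist_force": force on the tool from outside, world axes, zero at the start; "moment": the same for the moment, N m; "finger_gap": finger opening in mm.
Only numpy, scipy, OpenCV 4.12 (cv2) and the standard library are available. Lean on these libraries where they do the work, as an engineer would, in place of code of your own. Each camera call takes 0.05 s, during which the arm holds its last target.

## Task

The repaired book lies in the press: close the press on it by pushing the wings of the brass thumbscrew round clockwise (seen from above) with the fingertips, stroke after stroke, until the board is pressed on the book and the screw comes to its stop. Only push the wings: never take a wing or the screw's head between the fingers. Leave the book and everything else on the table where it is, and finish clear of the press.

Things in the scene. Friction and masses are not known exactly. Their poses are not given: they have to be found in the camera images.
- screw (a joint): turn of the brass wing thumbscrew about its vertical axis, rad: grows clockwise seen from above; starts slack at 0 to 1.5, comes to a hard stop at about 9.45 where the board presses on the book. Light friction, about 0.05 N m (2 N at the wings); it stays where it is left. The screw and the board under it sink 8 mm per full turn
- screw_head (a point): point on the screw axis at mid-height of its two wings, 149 mm above the table at 0, 137 when closed; turns with the screw, z up. Flat upright wings stick out along +x and -x to 38 mm from the axis, 5 mm thick (y), 22 mm high. Hub radius 10 mm, from 17 mm below to 7 mm above this point. Crossbar top lies 35 mm (at 0) to 23 mm (closed) below it
- press: book press, fixed to the table: wooden base 220 (x) x 260 (y) x 22 mm, two steel posts at y = -112 and +112 mm, green steel crossbar 38 x 250 mm along y whose top is 114 mm above the table (post nuts to 121 mm at its ends). Origin under the centre of the base, straight below the screw's axis; its yaw varies
- platen: light wooden pressing board of the press, 100 x 170 x 12 mm, under the crossbar, hanging on the thumbscrew and moving only up and down with it. Origin at the centre of its underside
- book: repaired dark red leather book, 110 x 150 x 32 mm, lying loose on the press base under the platen. Origin at the centre of its underside
- folder: bystander: ivory-coloured folding stick, 14 x 140 x 6 mm, lying loose on the front of the press base; origin at the centre of its underside
- weight: bystander: small steel cylinder weight, radius 16, height 30 mm, standing loose on the rear of the press base; origin at the centre of its underside
- bottle: bystander: clear water bottle with blue cap, radius 32, height 190 mm; origin at the centre of its underside
- tumbler: bystander: glass tumbler, rim radius 34, height 85 mm; origin at the centre of its underside
- dome: bystander: glass reading dome, radius 36, height 42 mm; origin at the centre of its underside
- stack: bystander: pile of three old books, 150 x 110 x 78 mm; origin at the centre of its underside
- guide_rod (a point): centre of the top end of the upright steel guide rod, radius 8 mm, which stands 49.5 mm from the screw's axis on the press's +y side, 3.5 mm clear of the passing wing tips, and goes down with the platen. Its top is 14 mm above the screw_head point, so there is hardly room for a fingertip to follow the wings past this side
Not all that is in view belongs to the job. There is more than one size of the book; the one meant has the size given above.

How it is judged (in metres and radians):
At the end, for the whole second after the job is handed in: The thumbscrew is at rest at its stop on the book (joint above 9.3 rad; the stop is at about 9.45), the board presses on the book with more than 1 N, the book is within 15 mm and every bystander within 30 mm of where it started (value of joint screw above 9.3 rad and contact force between platen and book above 1 N and velocity of joint screw between -0.05 and 0.05 rad/s and distance of book from where it was at the start of the episode below 0.015 m and distance of each of folder, weight, bottle, tumbler, dome, stack from where it was at the start of the episode below 0.03 m); the robot touches nothing.
It fails at once if a wing or the head of the thumbscrew is taken between the fingers (the grasp point lies inside it, the fingers astride) ((x of the grasp point in the frame of screw_head between -0.038 and 0.038 m and y of the grasp point in the frame of screw_head between -0.005 and 0.005 m and z of the grasp point in the frame of screw_head between -0.02 and 0.02 m) or (x of the grasp point in the frame of screw_head between -0.01 and 0.01 m and y of the grasp point in the frame of screw_head between -0.01 and 0.01 m and z of the grasp point in the frame of screw_head between -0.02 and 0.02 m)).
It fails at once if the book is shifted by more than 15 mm (distance of book from where it was at the start of the episode above 0.015 m).
It fails at once if a bystander is lifted, knocked over or moved by more than 30 mm (distance of any of folder, weight, bottle, tumbler, dome, stack from where it was at the start of the episode above 0.03 m or angle between any of folder, weight, bottle, tumbler, dome, stack's own z axis and vertical above 0.4 rad).
It also fails if it takes over 48 s, if anything falls off the work surface, if the arm or the gripper's body presses on something with over 40 N, if the wrist force passes 120 N, or if a joint passes its speed limit or range.

## Working session

There is one attempt and no reset: what is moved stays moved. The work goes in short steps, Python scripts to look and compute and a tool call to move; the robot and the scene stay as the last step left them, time stands still between calls to the robot, and variables do not carry over. Pictures are saved under pics/ and viewed, and the job is handed in when it is done.

Besides the shell and the picture viewer there is one more tool, called after "Emit:" as name(argument=value, ...) on one line, values as JSON. jog_arm: Moves the arm, as the interface text tells. Its arguments: {"type":"object","properties":{"series":{"type":"array","items":{"type":"number"}},"squeeze":{"type":"number"}},"required":["series"]}

```bash
ls; mkdir -p pics; python3 - <<'E'
from cell import manip
import cv2,numpy as np
s=manip.read_state()
for k in s: print(k,np.round(s[k],3))
for n in ["scene","top","wrist"]:
    c=manip.camera(n); cv2.imwrite(f"pics/{n}0.png",c["color"]); np.savez(f"/tmp/{n}0.npz",**c)
    print(n,c["fx"],c["fy"],c["cx"],c["cy"],c["D"]); print(np.round(c.get("pose",c.get("mount")),3))
E
```

```text
pics
clock 0.0
joints [ 1.081  0.3    1.522 -0.     1.321 -0.067]
qd [ 0.001 -0.     0.001 -0.     0.002 -0.001]
effort [-0.0000e+00 -5.3182e+01 -3.5274e+01  7.1000e-02  2.4000e-02 -0.0000e+00]
eef_pos [225.542 501.356 223.872]
eef_rot [-1.637  1.57  -2.06 ]
wrist_force [-0.281  0.008 -0.09 ]
moment [-0.021  0.003  0.025]
finger_gap 94.267
scene 489.9531979166898 489.9531979166898 269.42463967802826 215.72435825050218 [-0.07539994  0.          0.          0.          0.        ]
[[ 4.900000e-02  6.740000e-01 -7.370000e-01  1.317839e+03]
 [ 9.990000e-01 -2.000000e-02  4.800000e-02 -9.150200e+01]
 [ 1.800000e-02 -7.380000e-01 -6.740000e-01  9.464230e+02]
 [ 0.000000e+00  0.000000e+00  0.000000e+00  1.000000e+00]]
top 451.23193841434204 451.23193841434204 280.1950660845604 211.39183891362126 [-0.11801744  0.          0.          0.          0.        ]
[[ 0.00000e+00 -9.99000e-01  5.20000e-02  3.97351e+02]
 [-1.00000e+00 -0.00000e+00 -0.00000e+00 -4.94200e+00]
 [ 0.00000e+00 -5.20000e-02 -9.99000e-01  1.34663e+03]
 [ 0.00000e+00  0.00000e+00  0.00000e+00  1.00000e+00]]
wrist 349.7035336048643 349.7035336048643 281.0720442884562 206.91547925069327 [0.02115688 0.         0.         0.         0.        ]
[[-0.00000e+00 -2.84000e-01  9.59000e-01 -1.60494e+02]
 [ 1.00000e+00 -1.00000e-03 -0.00000e+00  2.59000e-01]
 [ 1.00000e-03  9.59000e-01  2.84000e-01 -8.21440e+01]
 [ 0.00000e+00  0.00000e+00  0.00000e+00  1.00000e+00]]
```

View pics/scene0.png

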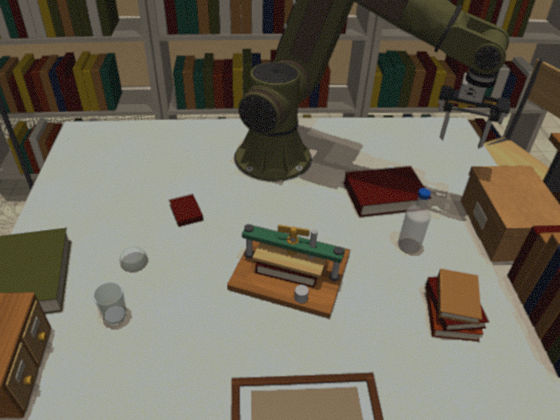

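View pics/top0.png

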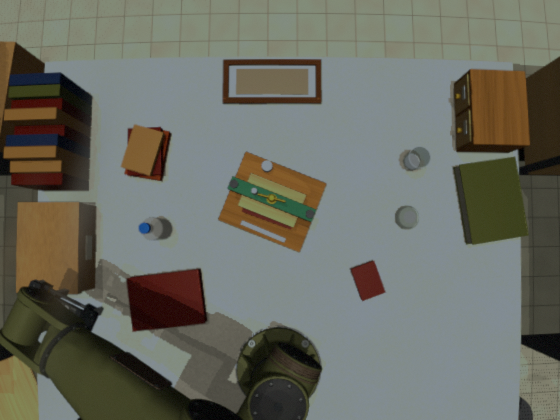

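View pics/wrist0.png

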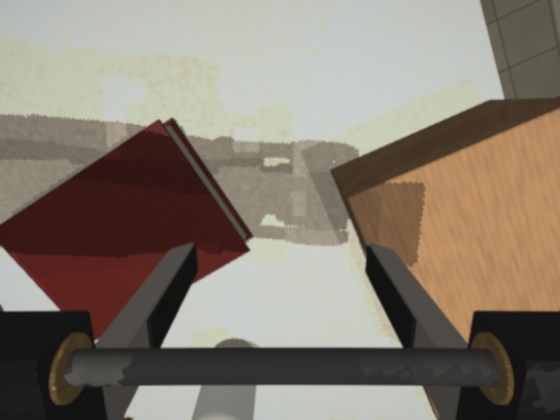

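The press is at about (271,200) in the top view and (292,265) in scene. The brass screw is the only one, at top (271,199). The guide rod's light disc is at top (254,190), and the weight at (267,166) is a similar disc. Other red books are at (167,300) and (367,280). I'll crop in to check.

```bash
cat > h.py <<'E'
import numpy as np,cv2
def ld(n): return dict(np.load(n))
def rays(c,uv):
    K=np.array([[c['fx'],0,c['cx']],[0,c['fy'],c['cy']],[0,0,1]],float)
    p=cv2.undistortPoints(np.array(uv,float).reshape(-1,1,2),K,np.array(c['D'],float)).reshape(-1,2)
    d=np.c_[p,np.ones(len(p))]; return d
def plane(c,uv,z,T=None):
    T=c['pose'] if T is None else T
    d=rays(c,uv)@T[:3,:3].T; o=T[:3,3]
    return o+d*((z-o[2])/d[:,2])[:,None]
def depth(c,uv,T=None):
    T=c['pose'] if T is None else T
    uv=np.array(uv); z=c['range_z'][uv[:,1].astype(int),uv[:,0].astype(int)]
    return (rays(c,uv)*z[:,None])@T[:3,:3].T+T[:3,3]
E
python3 - <<'E'
from h import *
c=ld('/tmp/top0.npz')
im=c['color'][130:270,190:350]; cv2.imwrite('pics/topc.png',cv2.resize(im,None,fx=5,fy=4.2,interpolation=3)[:600,:800])
c2=ld('/tmp/scene0.npz'); im=c2['color'][205:325,215:365]; cv2.imwrite('pics/scenec.png',cv2.resize(im,None,fx=5,fy=5,interpolation=3))
hsv=cv2.cvtColor(c['color'],cv2.COLOR_BGR2HSV)
v,u=np.mgrid[150:250,210:340]; uv=np.c_[u.ravel(),v.ravel()]
H=hsv[150:250,210:340].reshape(-1,3).astype(int)
P=depth(c,uv)
g=(H[:,0]>60)&(H[:,0]<100)&(H[:,1]>100); print('green',g.sum(),P[g].mean(0))
r=cv2.minAreaRect(P[g][:,:2].astype(np.float32)); print(r)
b=P[:,2]>126
for x in np.c_[uv,P,H][b]: print(np.round(x,0))
E
```

```text
green 774 [494.1622977   16.61148464 116.08131451]
((466.015625, 31.9730224609375), (243.6177520751953, 99.8671646118164), 68.09284210205078)
[ 337.  151.  397.   -5. 1347.   93.   20.  141.]
[ 236.  153.  397.   -5. 1347.   97.   23.  143.]
[ 271.  153.  397.   -5. 1347.   84.   18.  139.]
[ 288.  153.  397.   -5. 1347.   90.   20.  141.]
[ 326.  156.  397.   -5. 1347.   95.   23.  142.]
[ 253.  158.  397.   -5. 1347.   16.  173.  121.]
[ 260.  158.  397.   -5. 1347.   16.  171.  119.]
[ 241.  160.  397.   -5. 1347.   80.    6.  128.]
[ 316.  160.  397.   -5. 1347.   90.   20.  140.]
[ 278.  161.  397.   -5. 1347.   87.   20.  140.]
[ 225.  162.  397.   -5. 1347.  103.   31.  147.]
[ 300.  164.  397.   -5. 1347.   97.   23.  142.]
[ 313.  165.  397.   -5. 1347.   95.   22.  142.]
[ 285.  166.  397.   -5. 1347.   75.   13.  117.]
[ 263.  167.  397.   -5. 1347.  103.   28.  146.]
[ 331.  170.  397.   -5. 1347.   95.   22.  142.]
[ 227.  172.  397.   -5. 1347.   97.   23.  144.]
[ 280.  172.  397.   -5. 1347.   16.  173.  131.]
[ 232.  176.  397.   -5. 1347.   83.   42.  103.]
[ 323.  
[... 6853 characters left out ...]

[ 274.  224.  397.   -5. 1347.   15.  172.  111.]
[ 250.  226.  397.   -5. 1347.  102.   31.  147.]
[ 337.  226.  397.   -5. 1347.  101.   28.  146.]
[ 257.  231.  397.   -5. 1347.   21.   30.  118.]
[ 279.  232.  397.   -5. 1347.   16.  182.  115.]
[ 266.  235.  397.   -5. 1347.   15.   80.  121.]
[ 215.  239.  397.   -5. 1347.   99.   25.  144.]
[ 244.  239.  397.   -5. 1347.  100.   26.  145.]
[ 261.  243.  397.   -5. 1347.   93.   22.  142.]
[ 333.  245.  397.   -5. 1347.   95.   23.  142.]
[ 297.  246.  397.   -5. 1347.   16.  179.  120.]
[ 293.  248.  397.   -5. 1347.   16.  170.  126.]
[ 272.  249.  397.   -5. 1347.   93.   20.  142.]
[ 300.  249.  397.   -5. 1347.   16.   87.  117.]
```

View pics/topc.png

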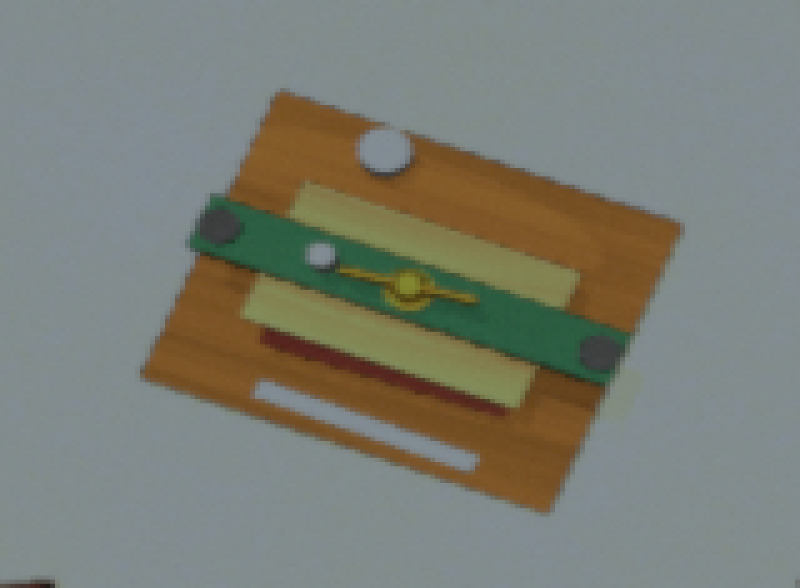

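View pics/scenec.png

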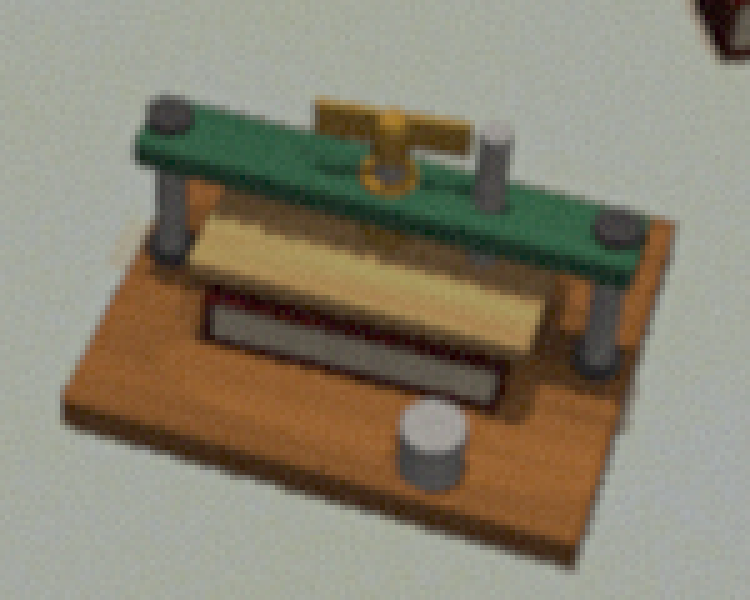

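```bash
python3 - <<'E'
from h import *
from scipy.spatial.transform import Rotation as R
c=ld('/tmp/top0.npz'); s=ld('/tmp/scene0.npz')
f=lambda x,y:(190+x/5,130+y/4.2)
g=lambda x,y:(215+x/5,205+y/5)
# crop pixel centres
for n,t,z in [('nutL',f(220,227),121),('nutR',f(600,351),121),('rod',f(321,255),163),('hub',f(408,284),156),('wingL',f(345,271),155),('wingR',f(477,299),155)]: print(n,np.round(t,1),plane(c,[t],z)[0].round(1))
for n,t,z in [('nutR',g(171,114),121),('nutL',g(619,227),121),('rod',g(496,132),163),('hubtop',g(393,115),156)]: print('scene',n,np.round(t,1),plane(s,[t],z)[0].round(1))
# wing mask PCA from top
hsv=cv2.cvtColor(c['color'],cv2.COLOR_BGR2HSV)
m=cv2.inRange(hsv,(20,120,60),(36,255,255)); 
v,u=np.nonzero(m); k=(abs(u-271)<20)&(abs(v-198)<7); P=plane(c,np.c_[u,v][k],157)[:,:2]
print(k.sum(),P.mean(0)); P=P[np.linalg.norm(P-[496,18.5],axis=1)>16]
q=cv2.fitLine(P.astype(np.float32),cv2.DIST_HUBER,0,.01,.01).ravel(); print(q,np.degrees(np.arctan2(q[1],q[0])))
print(R.from_euler('xyz',[-1.637,1.57,-2.06]).as_matrix().round(3))
E
```

```text
nutL [234. 184.] [535.8 121.2 121. ]
nutR [310.  213.6] [455.1 -86.1 121. ]
rod [254.2 190.7] [513.4  63.5 163. ]
hub [271.6 197.6] [495.7  17.7 156. ]
wingL [259.  194.5] [504.   51.2 155. ]
wingR [285.4 201.2] [486.3 -18.8 155. ]
scene nutR [249.2 227.8] [458.2 -84.1 121. ]
scene nutL [338.8 250.4] [540.6 123.  121. ]
scene rod [314.2 231.4] [518.4  64.4 163. ]
scene hubtop [293.6 228. ] [498.5  19.  156. ]
119 [494.35887298  18.51626828]
[2.5502402e-01 9.6693474e-01 4.9612228e+02 1.8718761e+01] 75.22499
[[-0.     0.41   0.912]
 [-0.001  0.912 -0.41 ]
 [-1.    -0.001 -0.   ]]
```

The target screw is chosen and checked: brass at top (271,198), axis about (496.5,18). That puts the rod 49 mm away at (514,64), which fits the 49.5 mm given. The wing line is at 75° and the press +y direction at about 69°. The tool's y is already near 66°, so I'll keep the orientation. I'll shut the fingers and go above the start of the first stroke.

Emit:
jog_arm(series=[0,0,0,0,0,0.05,-1,0,0,0,0.289,-0.5046,0.05,-1,0,0,0,0.289,-0.5046,0.05,-1,0,0,0,0.289,-0.5046,0.05,-1,0,0,0,0.289,-0.5046,0.05,-1,0,0,0,0.289,-0.5046,0.05,-1,0,0,0,0.289,-0.5046,0.05,-1,0,0,0,0.289,-0.5046,0.05,-1,0,0,0,0.289,-0.5046,0.05,-1,0,0,0,0.289,-0.5046,0.05,-1,0,0,0,0.289,-0.5046,0.05,-1,0,0,0,0.289,-0.5046,0.05,-1,0,0,0,0.289,-0.5046,0.05,-1,0,0,0,0.289,-0.5046,0.05,-1], squeeze=10)

```text
clock: 1.9
eef_pos: [514.3, -1.9, 274.7]
eef_rot: [0.589, 1.57, 0.168]
wrist_force: [-0.5, 0.2, 0.2]
finger_gap: 0.5
```

```bash
python3 - <<'E'
from cell import manip
import cv2,numpy as np
s=manip.read_state()
for k in s: print(k,np.round(s[k],3))
for n in ["scene","wrist"]:
    c=manip.camera(n); cv2.imwrite(f"pics/{n}1.png",c["color"] if n=="wrist" else cv2.resize(c["color"][150:330,190:400],None,fx=3.3,fy=3.3)); np.savez(f"/tmp/{n}1.npz",pos=s['eef_pos'],rot=s['eef_rot'],**c)
E
```

```text
clock 1.9
joints [-0.075  0.184  1.547  0.     1.41  -1.225]
qd [-0.004  0.003 -0.003 -0.001 -0.001 -0.004]
effort [-2.5900e-01 -4.7066e+01 -3.6162e+01  7.0000e-03  7.4000e-02  1.5000e-02]
eef_pos [514.328  -1.865 274.709]
eef_rot [0.589 1.57  0.168]
wrist_force [-0.481  0.186  0.158]
moment [-0.011  0.004  0.06 ]
finger_gap 0.473
```

View pics/wrist1.png

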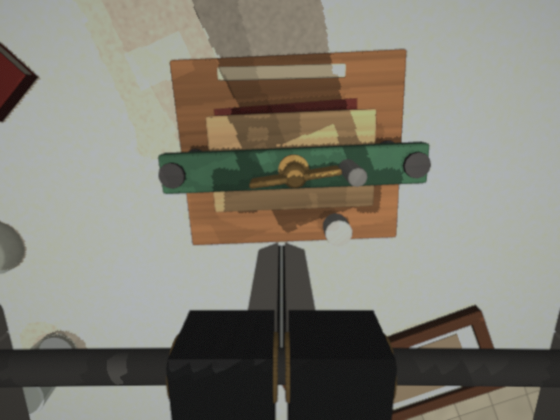

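View pics/scene1.png

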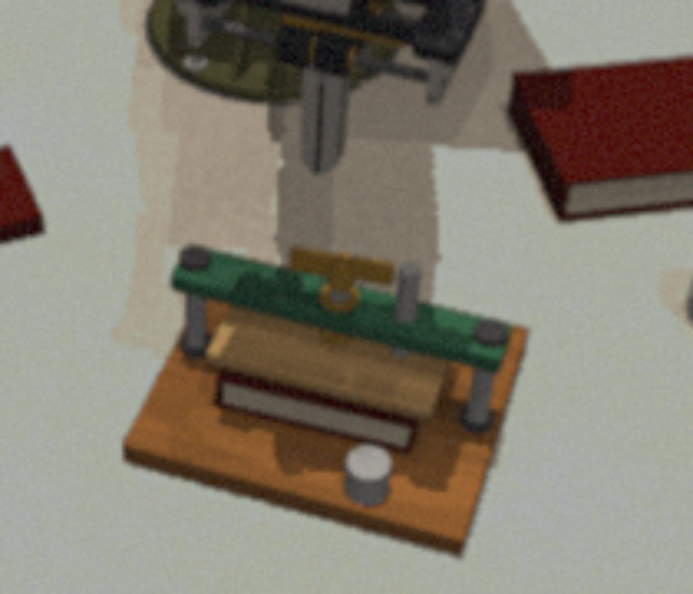

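```bash
python3 - <<'E'
from h import *
from cell import manip
from scipy.spatial.transform import Rotation as R
w=ld('/tmp/wrist1.npz'); T=np.eye(4); T[:3,:3]=R.from_euler('xyz',w['rot']).as_matrix(); T[:3,3]=w['pos']; T=T@w['mount']
for n,p,z in [('hub',(294,173.5),156),('rod',(357.5,177),163),('nutR',(172,175),121),('nutL',(417,165),121),('wl',(251,184),157),('wr',(340,171),157)]: print(n,plane(w,[p],z,T)[0].round(1))
print(np.round(manip.read_state()['eef_pos'],2))
E
```

```text
hub [493.4  19.3 156. ]
rod [515.2  64.3 163. ]
nutR [455.9 -84.2 121. ]
nutL [538.6 121.9 121. ]
wl [486.8 -16.  157. ]
wr [506.5  53.9 157. ]
[514.45  -2.16 274.68]
```

The wrist view agrees: rod at (515,64), nut midpoint (497,19). I'll take the axis as (496.5,18.5). The shut fingers make a slim prod. Descending behind the free wing.

Emit:
jog_arm(series=[0,0,0,0,0,-0.05,-1,0,0,0,0,0,-0.09,-1,0,0,0,0,0,-0.11,-1,0,0,0,0,0,-0.1275,-1,0,0,0,0,0,-0.1275,-1])

```text
clock: 2.62
eef_pos: [514.1, -2.6, 146.2]
eef_rot: [-2.802, 1.569, 3.059]
wrist_force: [-0.5, -0.3, 0.1]
finger_gap: 0.6
```

```bash
python3 - <<'E'
from cell import manip
import cv2,numpy as np
s=manip.read_state(); print(s['eef_pos'],s['wrist_force'])
c=manip.camera("scene"); cv2.imwrite("pics/s2.png",cv2.resize(c["color"][170:310,210:380],None,fx=4,fy=4,interpolation=3))
c=manip.camera("wrist"); cv2.imwrite("pics/w2.png",c["color"])
a=np.array([496.5,18.5]);p0=a+28*np.array([np.cos(np.radians(-50)),np.sin(np.radians(-50))])
print(p0)
for th in range(-60,-211,-10):
    p=a+28*np.array([np.cos(np.radians(th)),np.sin(np.radians(th))]); print(th,np.round((p-[514.5,-3])/1000,4))
E
```

```text
[514.08265328  -2.61920042 146.16642858] [-0.47139864 -0.26555833  0.13028056]
[514.49805307  -2.94924441]
-60 [-0.004  -0.0027]
-70 [-0.0084 -0.0048]
-80 [-0.0131 -0.0061]
-90 [-0.018  -0.0065]
-100 [-0.0229 -0.0061]
-110 [-0.0276 -0.0048]
-120 [-0.032  -0.0027]
-130 [-0.036   0.0001]
-140 [-0.0394  0.0035]
-150 [-0.0422  0.0075]
-160 [-0.0443  0.0119]
-170 [-0.0456  0.0166]
-180 [-0.046   0.0215]
-190 [-0.0456  0.0264]
-200 [-0.0443  0.0311]
-210 [-0.0422  0.0355]
```

View pics/s2.png

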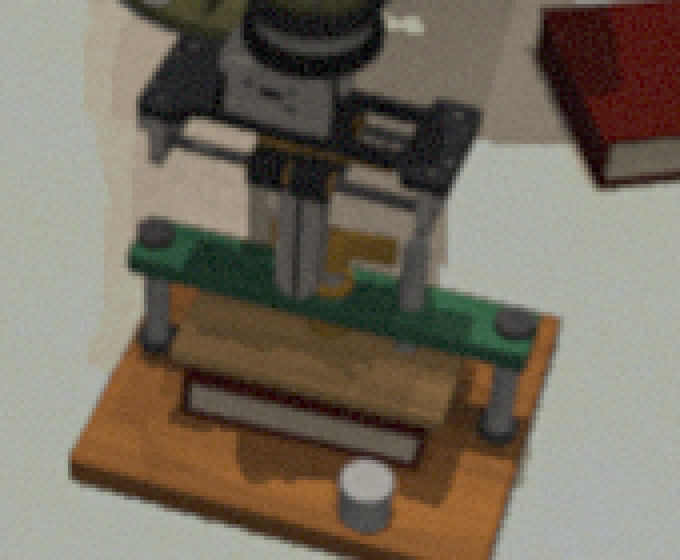

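View pics/w2.png

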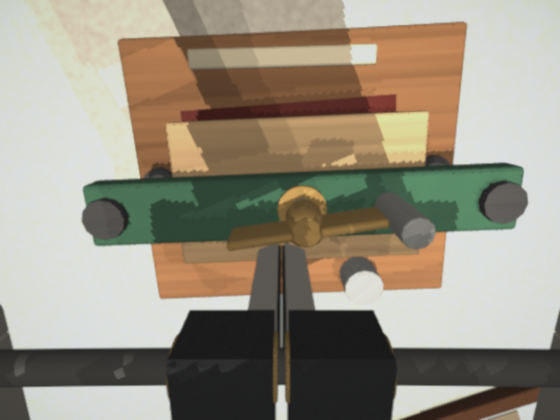

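The fingertips stand beside the hub, on the rear side of the free wing and clear of the rod. First part of stroke 1.

Emit:
jog_arm(series=[0,0,0,-0.004,-0.0027,0,-1,0,0,0,-0.0084,-0.0048,0,-1,0,0,0,-0.0131,-0.0061,0,-1,0,0,0,-0.018,-0.0065,0,-1,0,0,0,-0.0229,-0.0061,0,-1,0,0,0,-0.0276,-0.0048,0,-1])

```text
clock: 3.48
eef_pos: [486.9, -7.9, 147.1]
eef_rot: [0.023, 1.57, -0.4]
wrist_force: [3.0, -1.8, -0.0]
finger_gap: 0.7
```

```bash
python3 - <<'E'
from cell import manip
import cv2,numpy as np
s=manip.read_state(); print(s['eef_pos'],s['wrist_force'])
c=manip.camera("wrist"); cv2.imwrite("pics/w3.png",c["color"])
E
```

```text
[486.91097903  -7.89470805 147.06404287] [ 2.98101482 -1.76917577 -0.00808479]
```

View pics/w3.png

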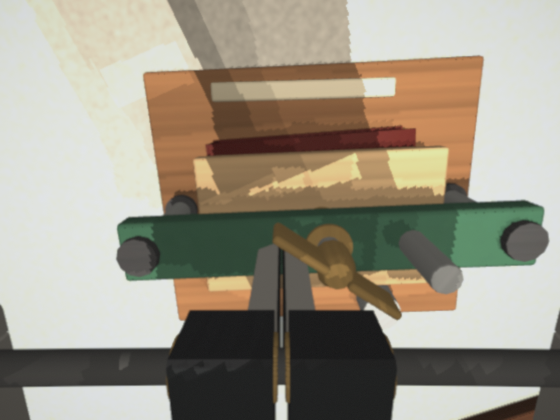

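The wing turns freely, with about 3.5 N on the wrist. Continuing stroke 1 to −220°.

Emit:
jog_arm(series=[0,0,0,-0.0044,0.0021,0,-1,0,0,0,-0.0084,0.0049,0,-1,0,0,0,-0.0118,0.0083,0,-1,0,0,0,-0.0146,0.0123,0,-1,0,0,0,-0.0167,0.0167,0,-1,0,0,0,-0.018,0.0214,0,-1,0,0,0,-0.0184,0.0263,0,-1,0,0,0,-0.018,0.0312,0,-1,0,0,0,-0.0167,0.0359,0,-1,0,0,0,-0.0146,0.0403,0,-1,0,0,0,-0.0118,0.0443,0,-1])

```text
clock: 4.9
eef_pos: [475.4, 36.8, 146.9]
eef_rot: [-2.993, 1.571, 2.868]
wrist_force: [-1.9, -1.4, -0.4]
finger_gap: 0.7
```

```bash
python3 - <<'E'
from cell import manip
import cv2,numpy as np
s=manip.read_state(); print(s['eef_pos'],s['wrist_force'])
c=manip.camera("wrist"); cv2.imwrite("pics/w4.png",c["color"])
E
```

```text
[475.3736309   36.81695515 146.89416104] [-1.88648658 -1.44167007 -0.36982396]
```

View pics/w4.png

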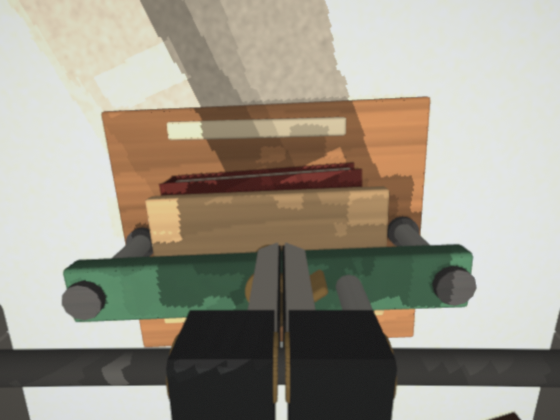

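Emit:
jog_arm(series=[0,0,0,-0.0035,-0.0041,0,-1,0,0,0,-0.0035,-0.0041,0.058,-1,0,0,0,-0.0035,-0.0041,0.058,-1,0,0,0,0.049,-0.0229,0.058,-1,0,0,0,0.049,-0.0229,0.058,-1])

```text
clock: 5.58
eef_pos: [525.5, 12.5, 203.3]
eef_rot: [-2.792, 1.569, 3.068]
wrist_force: [-1.0, -0.3, 0.3]
finger_gap: 0.3
```

```bash
python3 - <<'E'
from cell import manip
import cv2,numpy as np
s=manip.read_state(); print(s['eef_pos'],s['eef_rot'],s['wrist_force'])
c=manip.camera("wrist"); cv2.imwrite("pics/w5.png",c["color"]);np.savez(f"/tmp/w5.npz",pos=s['eef_pos'],rot=s['eef_rot'],**c)
E
```

```text
[525.512492    12.5009824  203.27285371] [-2.79158983  1.56916345  3.06757279] [-1.04492324 -0.30170113  0.28738111]
```

View pics/w5.png

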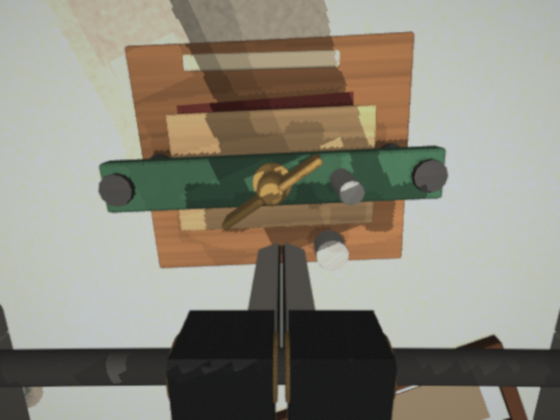

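```bash
cat >> h.py <<'E'
def wing(w,pts,z=155):
    from scipy.spatial.transform import Rotation as R
    T=np.eye(4); T[:3,:3]=R.from_euler('xyz',w['rot']).as_matrix(); T[:3,3]=w['pos']; T=T@w['mount']
    P=plane(w,pts,z,T); print(P.round(1)); d=P[1]-P[0]; print('angle',np.degrees(np.arctan2(d[1],d[0])))
E
python3 - <<'E'
from h import *
wing(ld('/tmp/w5.npz'),[(229,226),(319,161)],155)
E
```

```text
[[504.8 -14.1 155. ]
 [490.2  53.6 155. ]]
angle 102.1733499952145
```

The wing is now at −78° (about 153° turned so far), and nothing else has moved. Stroke 2 goes from −10° to −210°.

Emit:
jog_arm(series=[0,0,0,0,0,-0.06,-1,0,0,0,-0.0013,-0.0047,-0.06,-1,0,0,0,-0.0062,-0.0131,-0.06,-1,0,0,0,-0.0096,-0.0166,-0.06,-1,0,0,0,-0.0136,-0.0193,-0.06,-1,0,0,0,-0.018,-0.0214,-0.06,-1,0,0,0,-0.0227,-0.0227,-0.06,-1,0,0,0,-0.0276,-0.0231,-0.06,-1,0,0,0,-0.0325,-0.0227,-0.06,-1,0,0,0,-0.0372,-0.0214,-0.06,-1,0,0,0,-0.0416,-0.0193,-0.06,-1,0,0,0,-0.0456,-0.0165,-0.06,-1,0,0,0,-0.049,-0.0131,-0.06,-1,0,0,0,-0.0518,-0.0091,-0.06,-1,0,0,0,-0.0539,-0.0047,-0.06,-1,0,0,0,-0.0552,0,-0.06,-1,0,0,0,-0.0556,0.0049,-0.06,-1,0,0,0,-0.0552,0.0098,-0.06,-1,0,0,0,-0.0539,0.0145,-0.06,-1,0,0,0,-0.0518,0.0189,-0.06,-1])

```text
clock: 8.12
eef_pos: [472.5, 32.8, 144.9]
eef_rot: [-2.901, 1.57, 2.959]
wrist_force: [-1.0, -2.3, -1.0]
finger_gap: 0.4
```

Emit:
jog_arm(series=[0,0,0,0.0028,0.004,0,-1,0,0,0,0.0028,0.004,0,-1,0,0,0,-0.0007,0,0,-1,0,0,0,-0.0007,0,0.06,-1,0,0,0,-0.0007,0,0.06,-1,0,0,0,0.0518,-0.0189,0.06,-1,0,0,0,0.0518,-0.0189,0.06,-1])

```text
clock: 9.0
eef_pos: [525.6, 12.5, 203.5]
eef_rot: [-2.79, 1.569, 3.069]
wrist_force: [-1.1, 0.7, 0.3]
finger_gap: 0.1
```

```bash
python3 - <<'E'
from cell import manip
import cv2,numpy as np
s=manip.read_state(); print(s['eef_pos'],s['eef_rot'],s['wrist_force'])
c=manip.camera("wrist"); cv2.imwrite("pics/w6.png",c["color"]);np.savez(f"/tmp/w6.npz",pos=s['eef_pos'],rot=s['eef_rot'],**c)
E
```

```text
[525.55893969  12.45345193 203.46066517] [-2.78963784  1.56944995  3.06947647] [-1.08766413  0.72215407  0.32991247]
```

View pics/w6.png

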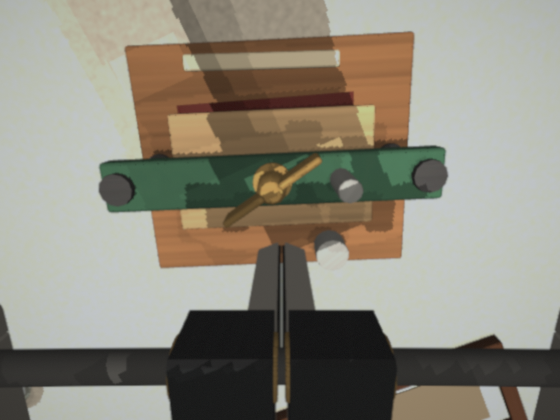

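The wing is back at the same place after another 180°, so about 333° in all. That leaves 125–208° to the stop. Stroke 3 goes to −150° first.

Emit:
jog_arm(series=[0,0,0,0,0,-0.062,-1,0,0,0,-0.0013,-0.0047,-0.062,-1,0,0,0,-0.0062,-0.0131,-0.062,-1,0,0,0,-0.0096,-0.0166,-0.062,-1,0,0,0,-0.0136,-0.0193,-0.062,-1,0,0,0,-0.018,-0.0214,-0.062,-1,0,0,0,-0.0227,-0.0227,-0.062,-1,0,0,0,-0.0276,-0.0231,-0.062,-1,0,0,0,-0.0325,-0.0227,-0.062,-1,0,0,0,-0.0372,-0.0214,-0.062,-1,0,0,0,-0.0416,-0.0193,-0.062,-1,0,0,0,-0.0456,-0.0165,-0.062,-1,0,0,0,-0.049,-0.0131,-0.062,-1,0,0,0,-0.0518,-0.0091,-0.062,-1])

```text
clock: 10.8
eef_pos: [472.1, 4.7, 142.9]
eef_rot: [-2.679, 1.57, -3.101]
wrist_force: [0.6, -1.6, -0.8]
finger_gap: 0.9
```

Emit:
jog_arm(series=[0,0,0,-0.0011,0.0022,0,-1,0,0,0,-0.0021,0.0044,0,-1,0,0,0,-0.0021,0.0044,0,-1])

```text
clock: 11.18
eef_pos: [470.3, 9.1, 142.9]
eef_rot: [2.937, 1.57, 2.514]
wrist_force: [-0.3, -0.1, -0.1]
finger_gap: 0.7
```

Emit:
jog_arm(series=[0,0,0,-0.0007,0.0024,0,-1,0,0,0,-0.0013,0.0047,0,-1,0,0,0,-0.0013,0.0047,0,-1])

```text
clock: 11.55
eef_pos: [469.0, 13.7, 142.9]
eef_rot: [2.838, 1.571, 2.416]
wrist_force: [-0.2, -1.2, -0.1]
finger_gap: 0.4
```

Emit:
jog_arm(series=[0,0,0,-0.0003,0.0024,0,-1,0,0,0,-0.0004,0.0049,0,-1,0,0,0,-0.0004,0.0049,0,-1])

```text
clock: 11.92
eef_pos: [468.8, 17.3, 142.9]
eef_rot: [-0.997, 1.568, -1.42]
wrist_force: [2.0, -13.7, -1.1]
finger_gap: 0.0
```

Emit:
jog_arm(series=[0,0,0,0.0001,0.0025,0,-1,0,0,0,0.0004,0.0049,0,-1,0,0,0,0.0004,0.0049,0,-1])

```text
clock: 12.3
eef_pos: [468.9, 20.9, 142.8]
eef_rot: [-1.309, 1.566, -1.732]
wrist_force: [-1.0, -24.6, 0.4]
finger_gap: 0.6
```

The force rose to 25 N near −180°. I'll check whether that is the stop.

```bash
python3 - <<'E'
from cell import manip
import cv2,numpy as np
s=manip.read_state(); print(s['eef_pos'],s['eef_rot'],s['wrist_force'],s['moment'],s['joints'])
c=manip.camera("wrist"); cv2.imwrite("pics/w7.png",c["color"]);np.savez(f"/tmp/w7.npz",pos=s['eef_pos'],rot=s['eef_rot'],**c)
c=manip.camera("scene"); cv2.imwrite("pics/s7.png",cv2.resize(c["color"][170:310,210:380],None,fx=4,fy=4,interpolation=3))
E
```

```text
[468.90955175  20.92789273 142.82911952] [-1.3085803   1.56597766 -1.73211698] [ -0.97839234 -24.6253436    0.43345409] [-4.47251722  0.25252714 -0.30531128] [-0.03088474  0.21188795  1.83501832 -0.00537383  1.09531901 -1.17568294]
```

View pics/w7.png

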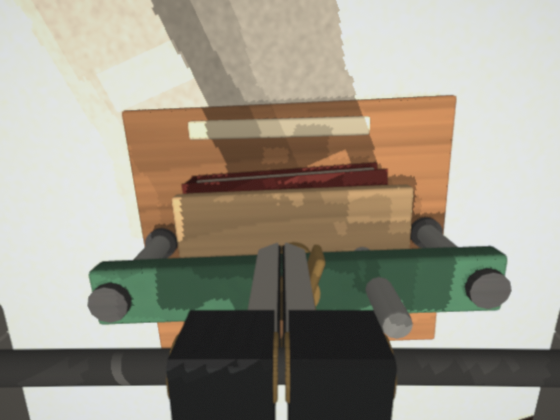

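View pics/s7.png

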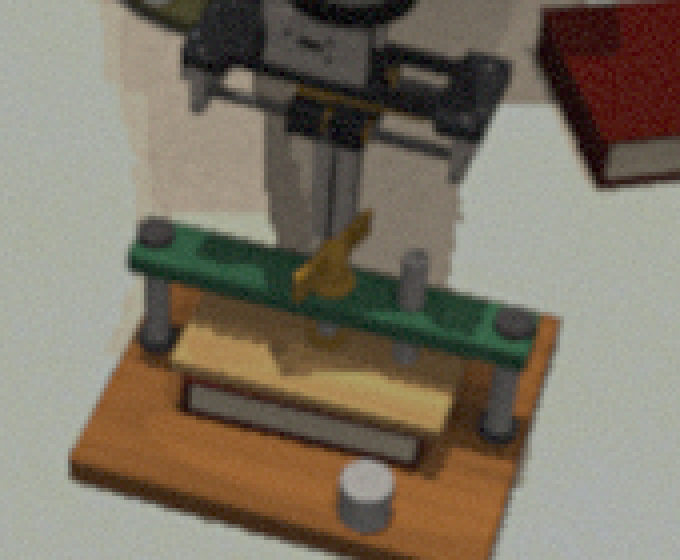

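Emit:
jog_arm(series=[0,0,0,0.0003,0.002,0,-1,0,0,0,0.0003,0.002,0,-1])

```text
clock: 12.65
eef_pos: [468.9, 22.5, 142.8]
eef_rot: [-1.434, 1.565, -1.858]
wrist_force: [-3.3, -28.5, 0.8]
finger_gap: 0.3
```

```bash
python3 - <<'E'
from cell import manip
import cv2,numpy as np
s=manip.read_state(); print(s['eef_pos'],s['wrist_force'])
c=manip.camera("scene"); cv2.imwrite("pics/s8.png",cv2.resize(c["color"][170:310,210:380],None,fx=4,fy=4,interpolation=3))
E
```

```text
[468.90742429  22.49611288 142.76044867] [ -3.2943218  -28.46247292   0.84127408]
```

View pics/s8.png

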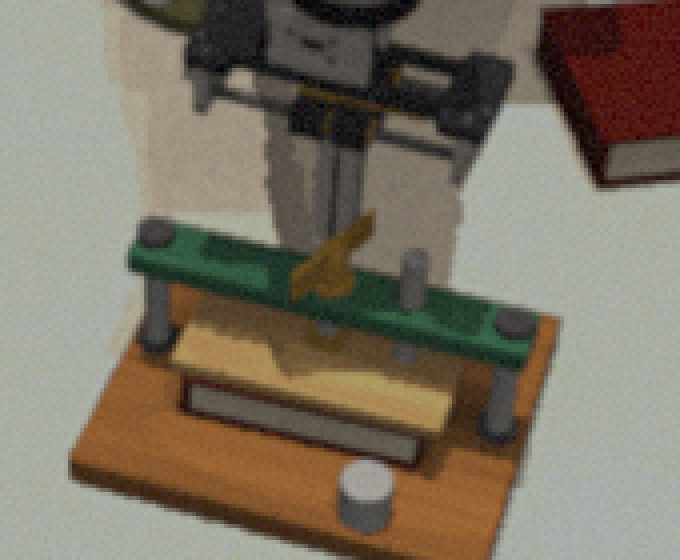

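The wing still creeps while the load rises, so the board seems to be on the book but the hard stop isn't certain yet. I'll push further in small steps.

Emit:
jog_arm(series=[0,0,0,0.0006,0.002,0,-1,0,0,0,0.0006,0.002,0,-1])

```text
clock: 12.95
eef_pos: [469.0, 24.3, 142.6]
eef_rot: [-1.638, 1.564, -2.061]
wrist_force: [-8.4, -30.8, 3.2]
finger_gap: 0.2
```

Emit:
jog_arm(series=[0,0,0,0.0008,0.002,0,-1,0,0,0,0.0008,0.002,0,-1])

```text
clock: 13.2
eef_pos: [469.9, 25.6, 142.6]
eef_rot: [-1.524, 1.563, -1.947]
wrist_force: [-7.2, -36.8, 1.3]
finger_gap: 0.1
```

```bash
python3 - <<'E'
from cell import manip
import cv2,numpy as np
s=manip.read_state(); print(s['eef_pos'],s['wrist_force'])
c=manip.camera("scene"); cv2.imwrite("pics/s9.png",cv2.resize(c["color"][170:310,210:380],None,fx=4,fy=4,interpolation=3))
E
```

```text
[469.9443546   25.63592941 142.64490918] [ -7.1804158  -36.77425269   1.25051107]
```

View pics/s9.png

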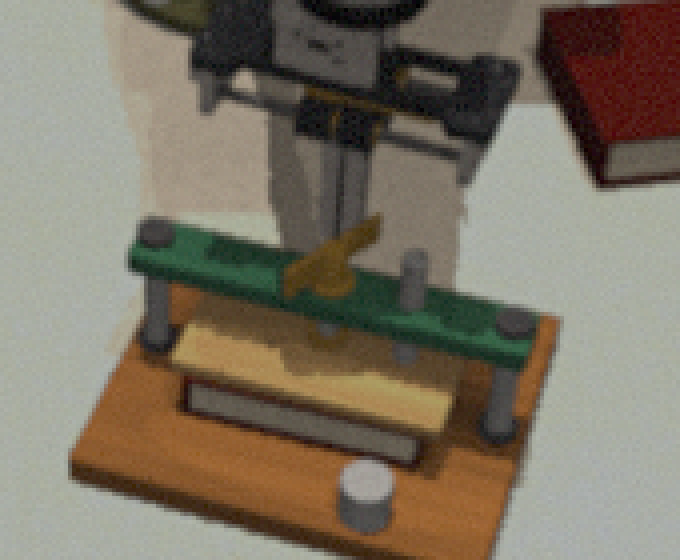

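Emit:
jog_arm(series=[0,0,0,-0.0005,0.0022,0,-1,0,0,0,-0.0005,0.0022,0,-1])

```text
clock: 13.5
eef_pos: [468.7, 28.3, 142.3]
eef_rot: [-1.81, 1.563, -2.234]
wrist_force: [-11.5, -32.1, 4.4]
finger_gap: 0.1
```

Emit:
jog_arm(series=[0,0,0,-0.0003,0.0022,0,-1,0,0,0,-0.0003,0.0022,0,-1])

```text
clock: 13.75
eef_pos: [468.2, 30.5, 142.2]
eef_rot: [-1.857, 1.563, -2.281]
wrist_force: [-12.0, -31.7, 2.9]
finger_gap: 0.4
```

```bash
python3 - <<'E'
from cell import manip
import cv2,numpy as np
s=manip.read_state(); print(s['eef_pos'],s['wrist_force'],s['eef_rot'])
c=manip.camera("scene"); cv2.imwrite("pics/s10.png",cv2.resize(c["color"][170:310,210:380],None,fx=4,fy=4,interpolation=3))
E
```

```text
[468.24016121  30.5430881  142.19619959] [-11.95576967 -31.65391438   2.89089143] [-1.85734389  1.56258326 -2.28101328]
```

View pics/s10.png

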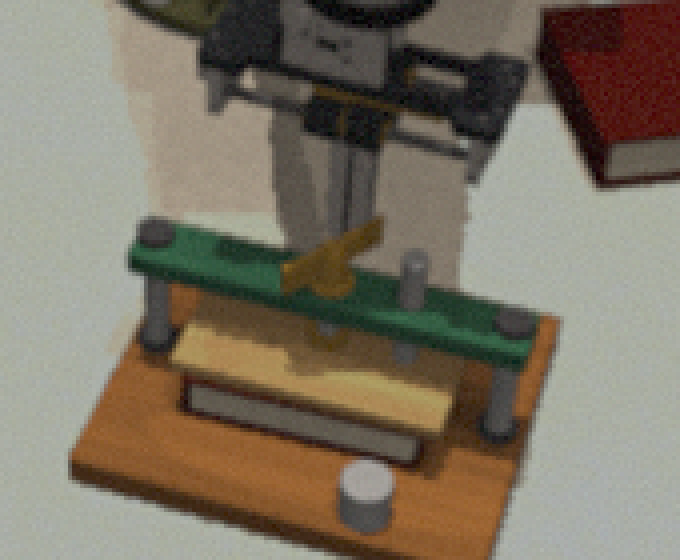

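Emit:
jog_arm(series=[0,0,0,0.0006,0.002,0,-1,0,0,0,0.0006,0.002,0,-1])

```text
clock: 14.05
eef_pos: [468.6, 32.5, 142.1]
eef_rot: [-1.907, 1.562, -2.331]
wrist_force: [-13.3, -32.8, 2.6]
finger_gap: 0.3
```

Emit:
jog_arm(series=[0,0,0,0.0008,0.0019,0,-1,0,0,0,0.0008,0.0019,0,-1])

```text
clock: 14.3
eef_pos: [468.9, 34.8, 141.9]
eef_rot: [-2.082, 1.561, -2.506]
wrist_force: [-17.0, -28.6, 4.4]
finger_gap: 0.8
```

Emit:
jog_arm(series=[0,0,0,0.0008,0.0019,0,-1,0,0,0,0.0008,0.0019,0,-1])

```text
clock: 14.55
eef_pos: [469.4, 36.6, 141.7]
eef_rot: [-2.11, 1.561, -2.534]
wrist_force: [-18.9, -30.0, 4.0]
finger_gap: 0.3
```

```bash
python3 - <<'E'
from cell import manip
import cv2,numpy as np
s=manip.read_state(); print(s['eef_pos'],s['wrist_force'],s['eef_rot'])
c=manip.camera("scene"); cv2.imwrite("pics/s11.png",cv2.resize(c["color"][170:310,210:380],None,fx=4,fy=4,interpolation=3))
E
```

```text
[469.44255618  36.6084895  141.73090999] [-18.9373736  -29.99127728   3.96124456] [-2.11047647  1.56070351 -2.5340117 ]
```

View pics/s11.png

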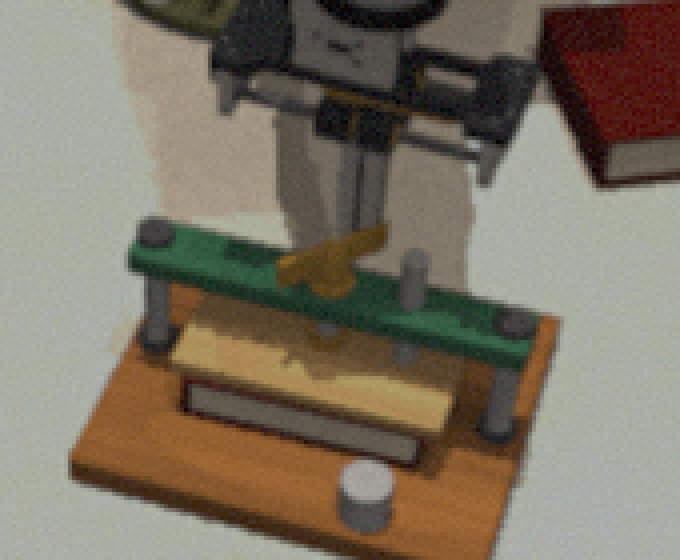

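The load stays around 35 N while the wing slowly follows. I'll back off and lift to see where the screw really stays.

Emit:
jog_arm(series=[0,0,0,-0.0025,-0.005,0,-1,0,0,0,-0.005,-0.01,0,-1,0,0,0,-0.005,-0.01,0.062,-1,0,0,0,-0.005,-0.01,0.062,-1,0,0,0,0.055,-0.024,0.062,-1,0,0,0,0.055,-0.024,0.062,-1,0,0,0,0.055,-0.024,0.062,-1])

```text
clock: 15.48
eef_pos: [526.6, 15.8, 204.2]
eef_rot: [-2.893, 1.569, 2.967]
wrist_force: [0.1, -0.2, 0.5]
finger_gap: 0.8
```

```bash
python3 - <<'E'
from cell import manip
import cv2,numpy as np
s=manip.read_state(); print(s['eef_pos'],s['eef_rot'],s['wrist_force'])
c=manip.camera("wrist"); cv2.imwrite("pics/w12.png",c["color"]);np.savez(f"/tmp/w12.npz",pos=s['eef_pos'],rot=s['eef_rot'],**c)
c=manip.camera("scene"); cv2.imwrite("pics/s12.png",cv2.resize(c["color"][170:310,210:380],None,fx=4,fy=4,interpolation=3))
E
```

```text
[526.60301456  15.78599616 204.15329419] [-2.89328276  1.56935924  2.96711975] [ 0.0861937  -0.16176377  0.4748176 ]
```

View pics/w12.png

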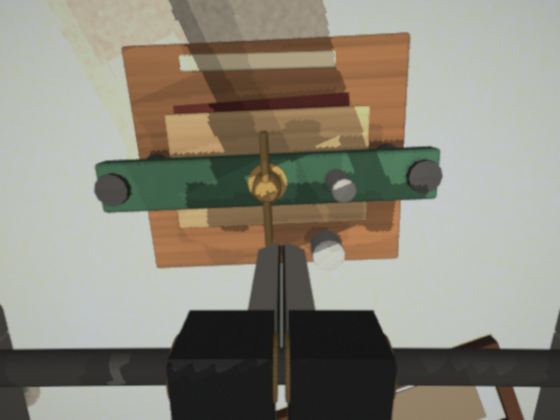

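View pics/s12.png

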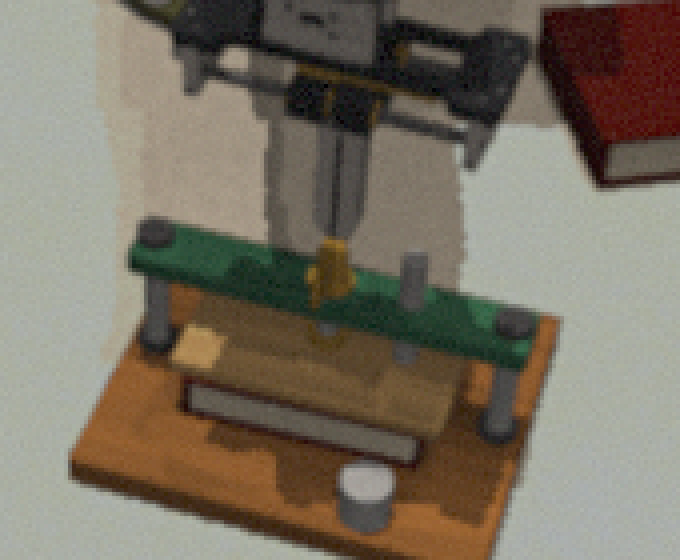

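```bash
python3 - <<'E'
from h import *
wing(ld('/tmp/w12.npz'),[(269,240),(264,133)],147)
wing(ld('/tmp/w12.npz'),[(268,205),(264.5,150)],147)
wing(ld('/tmp/w12.npz'),[(112,188.5),(424.5,175.5)],121)
E
```

```text
[[528.1   6.5 147. ]
 [463.2  33.2 147. ]]
angle 157.62790556083638
[[505.7  16.1 147. ]
 [472.7  29.1 147. ]]
angle 158.5841213254876
[[455.4 -83.9 121. ]
 [538.  121.9 121. ]]
angle 68.13275003525118
```

After release the wing lies at about 158°, parallel to the press x axis. That puts the screw at about 9.43 rad, at its stop: the push had only flexed it past the end. The start angle of 1.46 rad plus the measured turn agrees. Retreating upward.

Emit:
jog_arm(series=[0,0,0,0,0,0.05,-1,0,0,0,0,0,0.1,-1,0,0,0,-0.05,0.05,0.13,-1,0,0,0,-0.1,0.1,0.13,-1,0,0,0,-0.1,0.1,0.13,-1,0,0,0,-0.1,0.1,0.13,-1,0,0,0,-0.1,0.1,0.13,-1])

```text
clock: 16.45
eef_pos: [427.3, 115.2, 335.0]
eef_rot: [0.411, 1.57, -0.012]
wrist_force: [-0.3, -0.5, -1.1]
finger_gap: -0.1
```

```bash
python3 - <<'E'
from cell import manip
import cv2,numpy as np
s=manip.read_state(); print(s['eef_pos'],s['eef_rot'],s['wrist_force'],abs(s['qd']).max() if hasattr(s['qd'],'max') else s['qd'])
c=manip.camera("wrist"); cv2.imwrite("pics/w13.png",c["color"]);np.savez(f"/tmp/w13.npz",pos=s['eef_pos'],rot=s['eef_rot'],**c)
c=manip.camera("scene"); cv2.imwrite("pics/s13.png",c["color"])
E
```

```text
[427.3237966  115.15627108 334.98906744] [ 0.41122996  1.57044052 -0.01164644] [-0.27701093 -0.46189236 -1.06324562] 0.014073292512667989
```

View pics/w13.png

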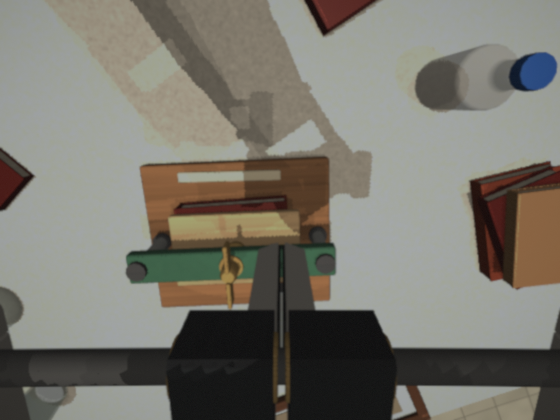

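View pics/s13.png

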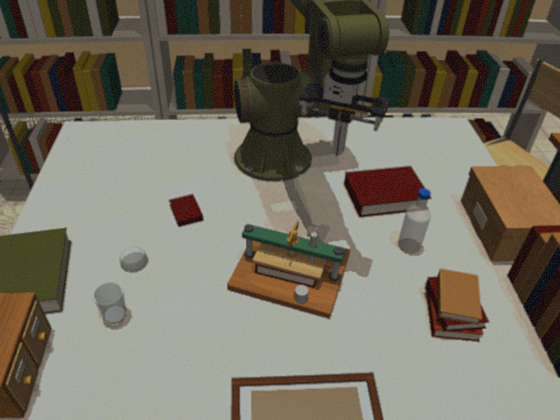

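```bash
python3 - <<'E'
from h import *
from cell import manip
w=ld('/tmp/w13.npz')
wing(w,[(230.5,305),(226.5,246)],147); wing(w,[(137,271),(325,262.5)],121)
a=ld('/tmp/scene0.npz'); b=manip.camera('scene')
for n,(u,v) in dict(platen=(290,263)).items():
    for c in (a,b): print(n,np.median([depth(c,[(u+i,v+j)])[0] for i in range(-4,5) for j in (-1,0,1)],axis=0).round(1))
manip.sign_off()
E
```

```text
[[528.4   7.1 147. ]
 [462.3  35.4 147. ]]
angle 156.82287062216713
[[455.4 -83.  121. ]
 [536.6 122.5 121. ]]
angle 68.44987665536937
platen [535.7  11.5  76.7]
platen [527.   12.5  66.9]
the job is handed in; nothing more can be done
```

The press is closed on the book and I've handed the job in, at about 16.5 s of the 48 s. I pushed the wings round with the shut fingertips in three clockwise strokes, about 153°, 180° and 125°. Each time I lifted clear to go back for the next stroke, so I never had to follow a wing past the guide rod.

**Screw angle:** after release it lay at about 9.42–9.45 rad, reckoned from the wing direction against the crossbar in two views. The stop is at about 9.45 and the limit is 9.3.

**Board:** its top sank from about 77 to 67 mm. Resting on the book it should be at 66 mm, so it is on the book within the camera's accuracy. I could not measure the contact force itself.

**Hard to read at the stop:** the stop gave under the push (about 35 N on the wrist, 38 N at most). I overshot it, and the wing sprang back once I let go. The angle above was measured after that.

**Bystanders and arm:** by eye in the last pictures, the book and all the bystanders stand where they were. I did not measure their positions again. The arm ended about 170 mm above the press and to one side, with the wrist force near zero.

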